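# Read the stamp on a tin with the light on and the lens in focus

### The arm

A 6-joint arm with a two-finger parallel gripper is mounted at the origin on a cart in front of the work surface, level with it; the furniture and walls round the work are solid. World frame = base frame: x ahead of the robot, y to its left, z up, the work surface at z = 0. Lengths are in m, angles in rad, forces in N, time in s.
With the tool pointing down it reaches from about 0.325 to 0.9 m from the base axis. Payload 3.5 kg.
Tool frame: the origin (TCP) lies at the very end of the fingers, on their centre line; the grasp point (between the pads) lies 19 mm behind it (arm.grasp_offset is the distance from the TCP to the grasp point, in m); z points along the fingers, y is the line along which they close (so a half turn about z gives the same grasp; the last joint's range is limited). The gripper opens to 85 mm and grips with 20 to 120 N. Pads are 22 mm wide; open, the fingers measure 114 mm over their backs; the gripper's body (76 mm by 85 mm) begins 54 mm behind the grasp point. The pads swing forward as they close: fully open they stand 13 mm farther back than shut.
Start: joints at [1.06, 0.276, -0.026, 1.268, 0, 1.467], TCP at [0.248, 0.574, 0.204] pointing down, gripper open.
Joint ranges: [-3.12, 3.12], [-0.85, 1.88], [-1.08, 1.24], [-1.95, 2.15], [-1.57, 1.53], [-3.14, 3.14]. Speed limits (rad/s): [2.57, 2.57, 3.14, 3.14, 3.14, 3.14].

### API

Orientations are given as a unit quaternion [x, y, z, w].
In Python, from plant import arm, viewer gives the robot as it stands.
- The arm moves only by the shell command python3 -m pendant 'ROWS'. ROWS is JSON, one flat list of numbers, 7 for each row, row after row: the turn, a rotation vector about the tool's x, y, z scaled (see below), then the shift along the tool's x, y, z scaled (see below), then the gripper's target within -1 to 1 (shut at 1, half-way at 0, fully open at -1). A call has 1 to 20 rows; each row shifts and turns the commanded pose from where the row before left it, along the tool's axes as they then stand; what a row does not reach is not made up. The controller multiplies each number of a shift by 0.05 m and each number of a turn by 0.5 rad. A row lasts 1/8 s, in which the tool goes at most 62.5 mm and 10.7 degrees, less where a joint would pass 70% of its speed; a pose out of reach is approached as far as the arm can. A call with a number of a shift or a turn outside -1 to 1 is refused whole. A call with a gripper value outside its range is refused whole. The fingers move at their own pace and stop on an object; the grip force is fixed at half the most. Time passes only in rows, so rows that do not move let the fingers close. It gives the time, the measured TCP pose, the force, the opening and the grip force at its end, in the units of the state.
- arm.state(): the state, without advancing time (a new reading comes with each control period).
- viewer.snapshot(name): name is "scene" or "top"; returns a dict with "img" (420x560x3 uint8, red, green, blue), "depth" (420x560 float32, m along the optical axis (not along the pixel's ray), 0 where there is no reading), "intrinsics" (3x3 intrinsics, pixels), "distortion" ([k1, k2, p1, p2, k3] as OpenCV has them; the pictures are not rectified), "world_to_cam" (4x4, takes a point from world to camera coordinates). Camera axes: x right, y up, looking along -z (the intrinsics and any distortion apply to the point x, -y, -z); pixel columns grow to the right and rows downward; lengths in m; the calibration is good to about 2 mm. A picture is of the moment at which its call begins.
- arm.sign_off(): hands the job in; it is judged then, once.
Trained networks look in a picture, given as the dict that the camera call returned (one of the last four; its "shot" number tells which), for a name from the list of things; names that differ only in an ending like _2 or _b are one class to them, and where a whole thing is asked for, a point or a joint stands for the part that bears it (a point fixed in the world has none). Each returns a list of dicts, best first, with "confidence" (0 to 1); they miss things now and then, are a little off and sometimes report something else, mostly with a low value. They report only what shows in the picture. A call takes as long as a camera call. They do not tell look-alikes from the thing itself.
- viewer.search_frame(thing, picture): "position" ([row, column] in pixels, amid what is visible of it).
- viewer.mark_of(thing, picture): "position" ([row, column] in pixels: a listed point, or the origin of a listed thing).
The state is a dict: "time": time; "joint_pos": joint angles; "joint_vel": joint speeds; "effort": joint torques, N m; "tool_pos": TCP position; "eef_rot": TCP orientation; "wrist_force": force on the tool from outside, world axes, zero at the start; "torque": the same for the moment, N m; "finger_gap": opening from 0.0 (shut) to 1.0 (fully open); "grasp_force": force on a finger pad.
Only numpy, scipy, OpenCV 4.12 (cv2) and the standard library are available. Lean on these libraries where they do the work, as an engineer would, in place of code of your own. Each camera call takes 0.05 s, during which the arm holds its last target. There are 200 camera calls.

### The job

First switch on the work light by pressing its blue plunger fully down to its stop and letting it spring back up; only then pick up the reading lens by its handle. Hold the lens level and still, centred above the lid of the tin on the aluminium reading stand, with the middle of the lens rim at the height of the middle of the red focus ring on the post, touching neither the tin nor the stand. Leave the tin, the red ring and the other things where they are, and finish while still holding the lens there: do not put it down or let go.

Things in the scene. Friction and masses are not known exactly. Their poses are not given: they have to be found in the camera images.
- lens_centre (a point): centre of the reading lens (loose, about 90 g): clear glass in a black round rim 70 mm across, 16 mm thick, with a dark wooden handle, lying flat. The point is in the glass, half-way through the rim's thickness, 8 mm above the worktop at the start. z is square to the glass (up at the start); the handle runs along -x and ends 147 mm from this point
- lens_grip (a point): middle of the good place to grip the lens, on its handle, 64 mm from the lens centre and near the balance point, half-way up. The wooden handle is 18 mm wide (y) and 16 mm high (z), flat-sided, and runs from 20 mm nearer the rim to 80 mm farther from it. Axes as for the lens centre
- tin_top (a point): centre of the lid of the tin to be read: a round tin with a red tomato picture, 75 mm across and 58 mm high, standing loose on the black rubber pad of the reading stand. The lid lies 68 mm above the worktop
- ring_mark (a point): centre of the red focus ring (28 mm across, 12 mm high, half-way up), held by friction on the upright steel post of the reading stand. Its height is the focal height and differs from run to run (135 to 185 mm above the worktop). x points from the pad to the post, z up
- plunger_top (a point): centre of the top face of the blue plunger head (30 mm across) of the fixed low grey work light. At rest 48 mm above the worktop; it travels 10 mm straight down to its stop against a spring (1.7 N, rising to 5 N at the stop) and springs back when released. x points to the white light bar, 80 mm away, 90 mm long, its top 84 mm above the worktop; z up
- plunger (a joint): travel of the blue plunger in m: 0 up, 0.010 fully down at its stop
- soup_tin_mid (a point): bystander: tall tin with a red and cream label, 57 mm across, 72 mm high; its middle
- fish_tin_mid (a point): bystander: flat oblong tin, teal lid, 63 x 105 x 26 mm; its middle
- mustard_jar_mid (a point): bystander: small glass jar with a white lid, 62 mm across, 99 mm high; its middle
- peg_mid (a point): bystander: wooden clothes peg, 15 x 72 x 12 mm, long in y; its middle
- tealight_mid (a point): bystander: tea light in a metal cup, 38 mm across, 15 mm high; its middle
- lens: the reading lens (origin under the lens centre, at the underside of the rim; axes as for the lens centre)
- tin: the tin to be read (origin at the centre of its underside, z up). Mind the room: wall cupboards hang about 0.46 m above the worktop from x = 0.6 m on, and at the far left, so keep the wrist in front of them when crossing over
- stand: the fixed reading stand: aluminium plate 170 x 110 x 8 mm with a black rubber pad (centre at x = -30 mm) for the tin and a 10 mm post (at x = +55 mm, roughly on the far side from the robot) that carries the red ring; the post's black knob tops out 215 mm above the worktop. Origin under the middle of the plate, z up
Mind the look-alikes: they are no part of the job. What is shaped like the tin but green or purple is not meant.

How it is judged:
On the way, in this order (a step that is already met when the one before it is completed fails the run):
1. the blue plunger is pressed down to its stop while the lens still lies on the worktop (value of joint plunger above 0.0088 m and height (world z) of lens_centre below 0.02 m), for 0.1 s.
2. the plunger is let go and has sprung back up, the lens still on the worktop (value of joint plunger below 0.002 m and height (world z) of lens_centre below 0.02 m), for 0.1 s.
3. the lens is lifted clear of the worktop in the gripper (height (world z) of lens_centre above 0.06 m and contact force between the fingers and lens above 0.5 N), for 0.2 s.
At the end, for the whole second after the job is handed in: Lens held still by the fingers alone: centre within 15 mm sideways of the lid's centre, within 9 mm of the red ring's height, tilt under 0.12 rad, touching neither tin nor stand; plunger up; tin moved under 15 mm, red ring under 5 mm, bystanders under 30 mm (horizontal distance between lens_centre and tin_top below 0.015 m and z of lens_centre in the frame of ring_mark between -0.009 and 0.009 m and angle between lens_centre's own z axis and vertical below 0.12 rad and linear speed of lens below 0.02 m/s and angular speed of lens below 0.15 rad/s and contact force between the fingers and lens above 0.5 N and contact force between lens and tin below 0.1 N and contact force between lens and stand below 0.1 N and value of joint plunger below 0.002 m and distance of tin_top from where it was at the start of the episode below 0.015 m and distance of ring_mark from where it was at the start of the episode below 0.005 m and distance of each of soup_tin_mid, fish_tin_mid, mustard_jar_mid, peg_mid, tealight_mid from where it was at the start of the episode below 0.03 m); the arm keeps its last pose, push and grip.
It fails at once if the lens knocks against the tin (contact force between lens and tin above 0.5 N).
It fails at once if the tin is shifted (distance of tin_top from where it was at the start of the episode above 0.02 m).
It fails at once if the red focus ring is shifted (distance of ring_mark from where it was at the start of the episode above 0.006 m).
It fails at once if a bystander is pushed away (distance of any of soup_tin_mid, fish_tin_mid, mustard_jar_mid, peg_mid, tealight_mid from where it was at the start of the episode above 0.04 m).
It also fails if it takes over 67 s, if anything falls off the work surface, if the arm or the gripper's body presses on something with over 40 N, if the wrist force passes 120 N, or if a joint passes its speed limit or range.

## Working session

There is one attempt and no reset: what is moved stays moved. The work goes in short steps, Python scripts to look and compute and a shell command to move; the robot and the scene stay as the last step left them, time stands still between calls to the robot, and variables do not carry over. Pictures are saved under pics/ and viewed, at most 10 in all, crops included, and the job is handed in when it is done.

```bash
mkdir -p pics; ls; cat > h.py <<'E'
import numpy as np, cv2
from plant import arm, viewer
def px2world(s,r,c,z=None):
    K=np.array(s["intrinsics"]);d=np.array(s["distortion"],float)
    u=cv2.undistortPoints(np.array([[[c,r]]],float),K,d)[0,0]
    T=np.linalg.inv(np.array(s["world_to_cam"]))
    ray=T[:3,:3]@np.array([u[0],-u[1],-1.]);o=T[:3,3]
    if z is None:
        D=s["depth"][int(round(r)),int(round(c))];return o+ray*D
    return o+ray*(z-o[2])/ray[2]
E
python3 - <<'E'
from h import *
Z=dict(lens_centre=.008,lens_grip=.008,tin_top=.068,ring_mark=.16,plunger_top=.048,soup_tin_mid=.036,fish_tin_mid=.013,mustard_jar_mid=.05,peg_mid=.006,tealight_mid=.0075,stand=0)
for n in("scene","top"):
    s=viewer.snapshot(n);cv2.imwrite(f"pics/{n}0.png",s["img"][...,::-1])
    T=np.linalg.inv(s["world_to_cam"]);print(n,T[:3,3].round(3))
    for k,z in Z.items():
        for q in viewer.mark_of(k,s)[:3]:
            r,c=q["position"];print(k,round(q["confidence"],2),[round(r),round(c)],px2world(s,r,c,z).round(3),px2world(s,min(max(r,0),419),min(max(c,0),559)).round(3))
st=arm.state();print(st["tool_pos"],st["eef_rot"],st["time"])
E
```

```text
pics
scene [-0.167 -0.745  0.684]
lens_centre 0.87 [205, 207] [0.464 0.244 0.008] [0.462 0.241 0.01 ]
lens_grip 0.59 [210, 190] [0.406 0.253 0.008] [ 0.415  0.268 -0.002]
tin_top 0.98 [182, 175] [0.417 0.345 0.068] [0.431 0.372 0.053]
tin_top 0.78 [210, 267] [0.517 0.019 0.068] [0.517 0.018 0.068]
tin_top 0.75 [196, 242] [0.518 0.131 0.068] [0.531 0.149 0.056]
ring_mark 0.41 [178, 296] [ 0.588 -0.026  0.16 ] [ 0.599 -0.016  0.153]
plunger_top 0.4 [262, 318] [ 0.463 -0.223  0.048] [ 0.462 -0.224  0.049]
soup_tin_mid 0.54 [172, 242] [0.66  0.31  0.036] [0.638 0.282 0.053]
mustard_jar_mid 0.58 [246, 400] [ 0.662 -0.326  0.05 ] [ 0.635 -0.34   0.071]
mustard_jar_mid 0.45 [253, 242] [ 0.348 -0.072  0.05 ] [ 0.386 -0.023  0.004]
peg_mid 0.39 [244, 231] [0.39  0.028 0.006] [0.387 0.023 0.011]
tealight_mid 0.45 [256, 244] [ 0.38  -0.043  0.007] [ 0.381 -0.04   0.005]
stand 0.71 [228, 283] [ 0.558 -0.007  0.   ] [ 0.544 -0.021  0.013]
top [0.083 0.004 1.497]
lens_centre 0.77 [241, 203] [0.462 0.258 0.008] [0.462 0.258 0.009]
lens_centre 0.58 [184, 373] [ 0.671 -0.338  0.008] [ 0.635 -0.317  0
[... 453 characters left out ...]
 [0.644 0.286 0.069]
plunger_top 0.51 [238, 344] [ 0.462 -0.221  0.048] [ 0.462 -0.221  0.048]
soup_tin_mid 0.66 [188, 192] [0.646 0.301 0.036] [0.635 0.295 0.066]
fish_tin_mid 0.94 [186, 331] [ 0.661 -0.189  0.013] [ 0.658 -0.188  0.02 ]
mustard_jar_mid 0.6 [183, 375] [ 0.661 -0.337  0.05 ] [ 0.64  -0.325  0.102]
tealight_mid 0.63 [264, 290] [ 0.382 -0.038  0.008] [ 0.382 -0.038  0.007]
tealight_mid 0.41 [185, 277] [0.669 0.005 0.008] [0.6   0.005 0.183]
tealight_mid 0.2 [183, 371] [ 0.677 -0.334  0.008] [ 0.64  -0.313  0.101]
stand 0.97 [218, 277] [0.55  0.003 0.   ] [0.531 0.003 0.059]
[0.24786885 0.57375203 0.2038058 ] [ 2.02470397e-01  9.79288384e-01  3.73313045e-06 -8.14722072e-07] 1.2
```

```bash
python3 - <<'E'
import cv2,numpy as np
a=cv2.imread("pics/scene0.png");b=cv2.imread("pics/top0.png")
cv2.imwrite("pics/sA.png",cv2.resize(a[140:330,130:430],None,fx=2.6,fy=2.6,interpolation=2))
cv2.imwrite("pics/tA.png",cv2.resize(b[150:320,150:450],None,fx=2.6,fy=2.6,interpolation=2))
E
```

```text
(no output)
```

View pics/sA.png

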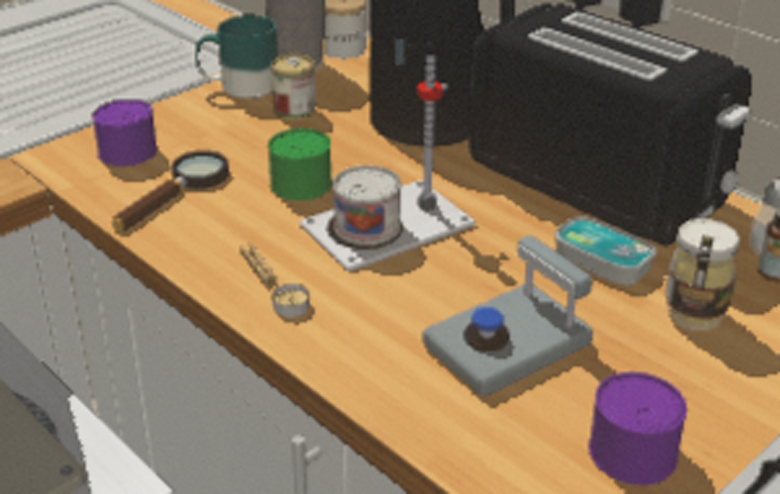

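View pics/tA.png

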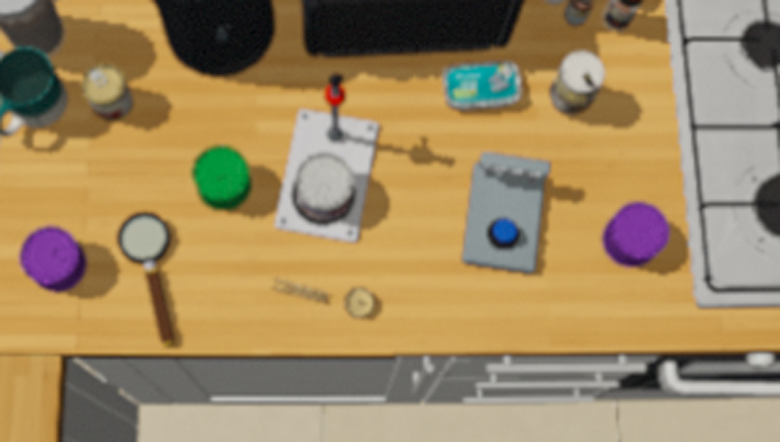

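The crops show the blue plunger at about [238, 344] in top and the red ring at about [187, 279] in top and [175, 295] in scene. The tomato tin sits on the stand between green and purple look-alikes. The lens is at about [241, 206] in top, with its handle running toward the robot. Next I'll measure these precisely.

```bash
cat >> h.py <<'E'
def cloud(s):
    D=s["depth"];r,c=np.mgrid[:D.shape[0],:D.shape[1]]
    u=cv2.undistortPoints(np.stack([c.ravel(),r.ravel()],-1).astype(float)[:,None],np.array(s["intrinsics"]),np.array(s["distortion"],float))[:,0].reshape(*D.shape,2)
    T=np.linalg.inv(np.array(s["world_to_cam"]))
    P=np.stack([u[...,0]*D,-u[...,1]*D,-D],-1)@T[:3,:3].T+T[:3,3]
    P[D==0]=np.nan
    return P
E
python3 - <<'E'
from h import *
rays=[]
for n in("scene","top"):
    s=viewer.snapshot(n);I=s["img"].astype(int);P=cloud(s);R,G,B=I[...,0],I[...,1],I[...,2]
    near=lambda x,y,d:np.hypot(P[...,0]-x,P[...,1]-y)<d
    m=(R>130)&(G<60)&(B<60)&near(.6,0,.06)&(P[...,2]>.1)
    rr,cc=np.nonzero(m);r,c=(rr.min()+rr.max())/2,(cc.min()+cc.max())/2
    print(n,"ring",m.sum(),r,c,np.nanmedian(P[m],0).round(4),P[m][:,2].min().round(3),P[m][:,2].max().round(3))
    a=px2world(s,rr.mean(),cc.mean(),0);b=px2world(s,rr.mean(),cc.mean(),.3);rays.append((a,(b-a)/np.linalg.norm(b-a)))
    m=(B>120)&(R<80)&near(.462,-.222,.04)
    rr,cc=np.nonzero(m);print("plunger",m.sum(),px2world(s,rr.mean(),cc.mean(),.048).round(4),np.nanmedian(P[m],0).round(4))
    m=near(.52,.01,.06)&(abs(P[...,2]-.068)<.005);q=P[m];print("lid",m.sum(),q.mean(0).round(4),q.min(0).round(3),q.max(0).round(3))
    m=near(.44,.25,.15)&(P[...,2]<.03)&(R+G+B<230)&(P[...,2]>.006);q=P[m]
    m2=near(.462,.25,.05)&m; q2=P[m2]; print("rim",m2.sum(),cv2.minEnclosingCircle(q2[:,:2].astype(np.float32)),q2[:,2].mean())
    h=q[np.hypot(q[:,0]-.462,q[:,1]-.25)>.055]
    print("handle",len(h),h.mean(0).round(4),cv2.minAreaRect(h[:,:2].astype(np.float32)))
A=sum(np.eye(3)-np.outer(d,d) for _,d in rays);bb=sum((np.eye(3)-np.outer(d,d))@a for a,d in rays)
p=np.linalg.solve(A,bb);print("tri ring",p.round(4),[np.linalg.norm(np.cross(p-a,d)).round(4) for a,d in rays])
E
```

```text
scene ring 24 174.0 295.0 [ 0.5987 -0.0082  0.1617] 0.154 0.164
plunger 61 [ 0.4613 -0.2232  0.048 ] [ 0.4609 -0.2224  0.0474]
lid 264 [0.5253 0.0118 0.0651] [ 0.487 -0.026  0.063] [0.562 0.05  0.07 ]
rim 89 ((0.45416194200515747, 0.247129425406456), 0.0410904735326767) 0.011866239624199151
handle 235 [0.4221 0.2225 0.016 ] ((0.45465824007987976, 0.24233493208885193), (0.1824454963207245, 0.2066011130809784), 66.98360443115234)
top ring 25 186.5 278.5 [0.5987 0.0009 0.1648] 0.157 0.205
plunger 63 [ 0.4628 -0.2185  0.048 ] [ 0.4627 -0.2184  0.0491]
lid 332 [0.5257 0.0137 0.0676] [ 0.488 -0.022  0.063] [0.563 0.051 0.073]
rim 28 ((0.45203709602355957, 0.25096386671066284), 0.04020778834819794) 0.013697803866444194
handle 170 [0.3988 0.2351 0.0177] ((0.45362383127212524, 0.24458393454551697), (0.17410439252853394, 0.21391156315803528), 65.32337951660156)
tri ring [ 0.6048 -0.0009  0.1568] [np.float64(0.0018), np.float64(0.0018)]
```

```bash
python3 -m pendant '[0,0,0,-0.3,-0.4,0,1, 0,0,0,-0.64,-0.8,0.06,1, 0,0,0,-0.64,-0.8,0.06,1, 0,0,0,-0.64,-0.8,0.06,1, 0,0,0,-0.64,-0.8,0.06,1, 0,0,0,-0.64,-0.8,0.06,1, 0,0,0,-0.64,-0.8,0.06,1, 0,0,0,-0.64,-0.8,0.06,1, 0,0,0,-0.64,-0.8,0.06,1, 0,0,0,-0.64,-0.8,0.06,1, 0,0,0,-0.64,-0.8,0.06,1, 0,0,0,-0.64,-0.8,0.06,1, 0,0,0,-0.64,-0.8,0.06,1, 0,0,0,-0.64,-0.8,0.06,1, 0,0,0,-0.64,-0.8,0.06,1, 0,0,0,-0.64,-0.8,0.06,1, 0,0,0,-0.33,-0.5,0.06,1, 0,0,0,0,0,0,1, 0,0,0,0,0,0,1]'
cat >> h.py <<'E'
from scipy.spatial.transform import Rotation as Ro
def togo(target):
    st=arm.state();R=Ro.from_quat(st["eef_rot"]).as_matrix();d=np.array(target)-st["tool_pos"]
    print("t",round(st["time"],2),"tcp",np.round(st["tool_pos"],4),"toolx deg",np.degrees(np.arctan2(R[1,0],R[0,0])).round(1),"units",(R.T@d/.05).round(2),"F",np.round(st["wrist_force"],1),"gap",st["finger_gap"])
E
python3 - <<'E'
from h import *
togo([.462,-.2205,.055])
s=viewer.snapshot("top");I=s["img"].astype(int);P=cloud(s);R,G,B=I[...,0],I[...,1],I[...,2]
m=(P[...,0]<.425)&(P[...,0]>.3)&(abs(P[...,1]-.235)<.06)&(R+G+B<300)
q=P[m];print(m.sum(),q.mean(0).round(4),q.min(0).round(3),q.max(0).round(3))
vx,vy,x0,y0=cv2.fitLine(q[:,:2].astype(np.float32),cv2.DIST_HUBER,0,.01,.01).ravel();print(np.degrees(np.arctan2(vy,vx)),x0,y0)
m=(abs(P[...,0]-.462)<.05)&(abs(P[...,1]-.25)<.05)&(R+G+B<250);q=P[m]
print("rim",m.sum(),q.min(0).round(3),q.max(0).round(3),cv2.minEnclosingCircle(q[q[:,0]>.44][:,:2].astype(np.float32)))
cv2.imwrite("pics/l.png",cv2.resize(s["img"][215:295,180:245,::-1],None,fx=7,fy=7,interpolation=2))
E
```

```text
time: 3.68
tool_pos: [0.4612, -0.2205, 0.1557]
eef_rot: [0.202, 0.979, 0.0, -0.0]
wrist_force: [-0.2, 0.0, -0.1]
finger_gap: 0.003
grasp_force: 0.0
t 3.67 tcp [ 0.4612 -0.2205  0.1557] toolx deg 156.6 units [-0.02  0.    2.01] F [-0.2  0.  -0.1] gap 0.0033912404482640424
235 [ 0.3637  0.2268 -0.0126] [ 0.311  0.175 -0.407] [0.423 0.295 0.03 ]
19.69287 0.35755917 0.2182307
rim 63 [ 0.413  0.217 -0.006] [0.495 0.281 0.022] ((0.46465688943862915, 0.24873323738574982), 0.03328360989689827)
```

View pics/l.png

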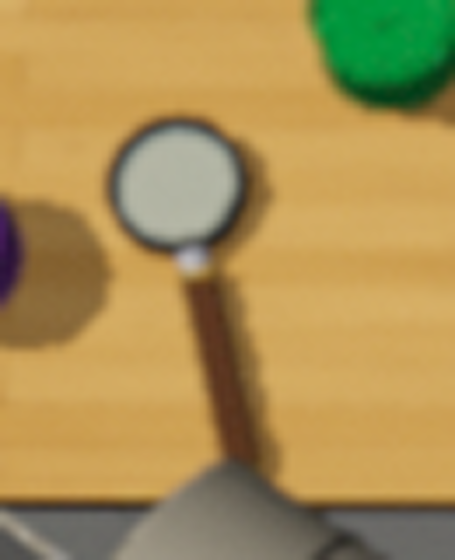

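The lens crop shows the rim centre at about top [241, 205], with the handle going through about [256, 209] and [278, 214]. The plunger alignment is good, so I'll press it.

```bash
python3 -m pendant '[0,0,0,-0.02,0,0.5,1, 0,0,0,0,0,0.5,1, 0,0,0,0,0,0.5,1, 0,0,0,0,0,0.5,1, 0,0,0,0,0,0.16,1, 0,0,0,0,0,0.16,1, 0,0,0,0,0,0.04,1, 0,0,0,0,0,0,1, 0,0,0,0,0,0,1]'
python3 - <<'E'
from h import *
s=viewer.snapshot("top")
f=lambda x,y:px2world(s,215+y/7-.43,180+x/7-.43,.012)
a,b,c=f(177,184),f(203,285),f(238,440);print(a,b,c)
d=(b-c)[:2];print(np.degrees(np.arctan2(d[1],d[0])));e=(a-c)[:2];print(np.degrees(np.arctan2(e[1],e[0])));print(a[:2]-.064*e/np.linalg.norm(e))
togo([.462,-.2205,.0375])
E
```

```text
time: 4.85
tool_pos: [0.4631, -0.222, 0.0385]
eef_rot: [0.203, 0.979, -0.0, 0.001]
wrist_force: [-1.8, 0.5, -0.2]
finger_gap: -0.001
grasp_force: 0.0
[0.46327135 0.25043927 0.012     ] [0.41301963 0.23553145 0.012     ] [0.33769895 0.21564699 0.012     ]
14.788535789152753
15.486427569337634
[0.40159495 0.23335062]
t 4.9 tcp [ 0.463  -0.222   0.0384] toolx deg 156.6 units [0.03 0.02 0.02] F [-0.1 -0.6 -0.2] gap -7.985465571999311e-05
```

```bash
python3 - <<'E'
from h import *
s=viewer.snapshot("scene");cv2.imwrite("pics/p1.png",cv2.resize(s["img"][200:310,270:380,::-1],None,fx=5,fy=5,interpolation=2))
togo([.462,-.2205,.0375]);print(arm.state()["effort"])
E
```

```text
t 4.95 tcp [ 0.4629 -0.2219  0.0383] toolx deg 156.6 units [0.03 0.02 0.02] F [-0.7  0.9  0.3] gap -0.001660677797862548
[ 1.90259930e-02 -3.65436387e+01  2.40716225e+01 -4.15440169e-03
  5.46994543e-04  7.47454646e-05]
```

View pics/p1.png

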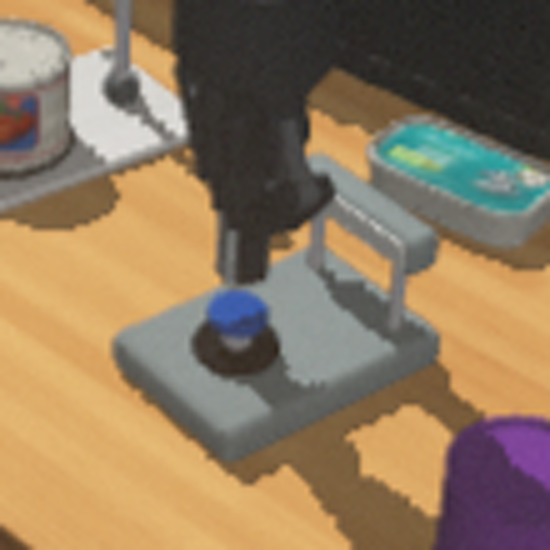

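The finger tip shows at crop (245, 280), that is pixel [256, 319], and the plunger still looks up. I'll check with depth where the fingers really are.

```bash
python3 - <<'E'
from h import *
for n in("scene","top"):
    s=viewer.snapshot(n);P=cloud(s);I=s["img"].astype(int)
    m=(np.hypot(P[...,0]-.463,P[...,1]+.222)<.07)&(P[...,2]>.03)&(I.sum(-1)<170)
    q=P[m];q=q[q[:,2]<.14];print(n,len(q))
    for z in np.arange(.03,.14,.01):
        k=q[(q[:,2]>=z)&(q[:,2]<z+.01)]
        if len(k):print(z.round(3),len(k),k.mean(0).round(3),k.min(0).round(3),k.max(0).round(3))
    b=(I[...,2]>110)&(I[...,0]<80)&(np.hypot(P[...,0]-.463,P[...,1]+.222)<.04);print("blue",b.sum(),P[b].mean(0).round(4),P[b].max(0).round(4), P[b].min(0).round(4))
E
```

```text
scene 221
0.03 2 [ 0.456 -0.226  0.031] [ 0.442 -0.23   0.03 ] [ 0.47  -0.222  0.031]
0.07 10 [ 0.46  -0.233  0.077] [ 0.454 -0.236  0.074] [ 0.463 -0.23   0.08 ]
0.08 17 [ 0.458 -0.233  0.085] [ 0.452 -0.237  0.08 ] [ 0.463 -0.23   0.09 ]
0.09 14 [ 0.458 -0.233  0.094] [ 0.451 -0.236  0.09 ] [ 0.462 -0.23   0.1  ]
0.1 7 [ 0.455 -0.224  0.107] [ 0.447 -0.232  0.102] [ 0.471 -0.21   0.11 ]
0.11 52 [ 0.453 -0.229  0.116] [ 0.439 -0.255  0.11 ] [ 0.471 -0.195  0.12 ]
0.12 40 [ 0.449 -0.234  0.125] [ 0.435 -0.265  0.12 ] [ 0.465 -0.189  0.13 ]
0.13 79 [ 0.45  -0.23   0.135] [ 0.433 -0.27   0.13 ] [ 0.472 -0.181  0.14 ]
blue 57 [ 0.4616 -0.2217  0.0474] [ 0.4757 -0.2121  0.0508] [ 0.4488 -0.2322  0.0412]
top 0<stdin>:9: RuntimeWarning: Mean of empty slice.
  ret = um.true_divide(
Traceback (most recent call last):
ValueError: zero-size array to reduction operation maximum which has no identity
```

```bash
python3 - <<'E'
from h import *
s=viewer.snapshot("scene");P=cloud(s)
for r in range(246,270,2):
    print(r,[(P[r,c].round(3).tolist(),s["img"][r,c].tolist()) for c in(316,319,322)])
togo([.462,-.2205,.0375])
E
```

```text
246 [([0.452, -0.225, 0.101], [104, 102, 100]), ([0.442, -0.242, 0.115], [56, 50, 45]), ([0.438, -0.254, 0.123], [53, 47, 43])]
248 [([0.456, -0.222, 0.091], [114, 113, 111]), ([0.455, -0.232, 0.097], [59, 52, 48]), ([0.463, -0.235, 0.095], [54, 49, 42])]
250 [([0.454, -0.224, 0.088], [105, 102, 100]), ([0.457, -0.231, 0.09], [55, 51, 45]), ([0.463, -0.235, 0.089], [57, 51, 48])]
252 [([0.457, -0.222, 0.079], [104, 102, 100]), ([0.456, -0.232, 0.085], [59, 53, 48]), ([0.462, -0.236, 0.084], [57, 52, 46])]
254 [([0.454, -0.225, 0.077], [105, 104, 101]), ([0.459, -0.23, 0.077], [57, 51, 45]), ([0.465, -0.234, 0.076], [56, 49, 44])]
256 [([0.454, -0.226, 0.071], [111, 109, 108]), ([0.457, -0.232, 0.073], [76, 71, 67]), ([0.517, -0.193, 0.02], [113, 113, 112])]
258 [([0.471, -0.211, 0.047], [83, 102, 162]), ([0.479, -0.214, 0.045], [95, 113, 159]), ([0.508, -0.2, 0.022], [147, 155, 152])]
260 [([0.466, -0.216, 0.047], [62, 94, 172]), ([0.469, -0.222, 0.049], [63, 95, 171]), ([0.475, -0.227, 0.049], [96, 118, 162])]
262 [([0.461, -0.22, 0.046], [61, 93, 171]), ([0.465, -0.227, 0.048], [63, 95, 171]), ([0.469, -0.232, 0.049], [56, 71, 119])]
264 [([0.454, -0.227, 0.047], [58, 76, 131]), ([0.461, -0.23, 0.046], [57, 62, 96]), ([0.469, -0.233, 0.043], [57, 66, 102])]
266 [([0.454, -0.227, 0.042], [55, 66, 107]), ([0.457, -0.234, 0.044], [53, 66, 109]), ([0.478, -0.226, 0.028], [60, 56, 59])]
268 [([0.458, -0.224, 0.031], [118, 115, 117]), ([0.466, -0.227, 0.028], [109, 107, 108]), ([0.474, -0.23, 0.026], [57, 48, 40])]
t 5.1 tcp [ 0.4627 -0.2218  0.038 ] toolx deg 156.6 units [0.02 0.02 0.01] F [ 0.4 -0.3 -0.1] gap -0.0006273264046731127
```

```bash
python3 -m pendant '[0,0,0,0,0,0.1,1, 0,0,0,0,0,0.1,1, 0,0,0,0,0,0,1, 0,0,0,0,0,0,1]'
python3 - <<'E'
from h import *
s=viewer.snapshot("scene");P=cloud(s)
for r in range(250,268,2):
    print(r,[(P[r,c].round(3).tolist(),s["img"][r,c].tolist()) for c in(316,319)])
togo([.462,-.2205,.0375])
E
```

```text
time: 5.6
tool_pos: [0.4625, -0.2216, 0.0276]
eef_rot: [0.202, 0.979, 0.0, -0.0]
wrist_force: [-0.1, -1.1, 0.5]
finger_gap: -0.003
grasp_force: 0.0
250 [([0.456, -0.222, 0.086], [96, 93, 92]), ([0.442, -0.243, 0.104], [50, 46, 38])]
252 [([0.456, -0.223, 0.08], [94, 93, 90]), ([0.46, -0.229, 0.082], [56, 50, 45])]
254 [([0.453, -0.225, 0.077], [92, 90, 87]), ([0.456, -0.232, 0.079], [58, 53, 46])]
256 [([0.455, -0.225, 0.07], [88, 85, 81]), ([0.455, -0.233, 0.074], [57, 50, 48])]
258 [([0.455, -0.225, 0.064], [85, 83, 78]), ([0.46, -0.23, 0.064], [57, 50, 46])]
260 [([0.458, -0.222, 0.055], [113, 112, 110]), ([0.464, -0.227, 0.054], [95, 99, 112])]
262 [([0.459, -0.222, 0.048], [64, 76, 107]), ([0.468, -0.224, 0.044], [54, 61, 94])]
264 [([0.453, -0.227, 0.048], [53, 61, 96]), ([0.459, -0.232, 0.048], [57, 65, 98])]
266 [([0.453, -0.228, 0.042], [57, 69, 110]), ([0.458, -0.233, 0.043], [55, 66, 108])]
t 5.65 tcp [ 0.4626 -0.2216  0.0278] toolx deg 156.6 units [ 0.02  0.02 -0.19] F [-0.5  0.6 -0.1] gap -0.0011088162544315664
```

The finger tips are actually about 28 mm above the reported TCP, so I'll keep going down in small steps, guided by force.

```bash
python3 -m pendant '[0,0,0,0,0,0.1,1, 0,0,0,0,0,0.1,1, 0,0,0,0,0,0,1, 0,0,0,0,0,0,1]'
python3 - <<'E'
from h import *
s=viewer.snapshot("scene");P=cloud(s)
for r in range(254,268,2):
    print(r,[(P[r,c].round(3).tolist(),s["img"][r,c].tolist()) for c in(316,319)])
togo([.462,-.2205,.0375])
E
```

```text
time: 6.15
tool_pos: [0.4627, -0.2218, 0.018]
eef_rot: [0.202, 0.979, -0.0, 0.0]
wrist_force: [-0.2, 0.1, 2.9]
finger_gap: 0.001
grasp_force: 1.1
254 [([0.454, -0.225, 0.076], [95, 94, 92]), ([0.441, -0.244, 0.094], [56, 49, 42])]
256 [([0.454, -0.225, 0.071], [91, 87, 85]), ([0.456, -0.233, 0.074], [55, 50, 45])]
258 [([0.455, -0.224, 0.063], [92, 89, 87]), ([0.457, -0.233, 0.068], [58, 52, 47])]
260 [([0.454, -0.226, 0.059], [82, 79, 75]), ([0.462, -0.228, 0.056], [58, 52, 46])]
262 [([0.455, -0.226, 0.052], [81, 78, 75]), ([0.459, -0.232, 0.054], [57, 50, 45])]
264 [([0.456, -0.225, 0.045], [90, 91, 103]), ([0.462, -0.229, 0.044], [67, 69, 93])]
266 [([0.454, -0.227, 0.042], [58, 69, 109]), ([0.46, -0.232, 0.041], [59, 69, 110])]
t 6.2 tcp [ 0.4627 -0.2217  0.0181] toolx deg 156.6 units [ 0.02  0.02 -0.39] F [1.3 0.3 2.3] gap 0.0008110331446905347
```

```bash
python3 -m pendant '[0,0,0,0,0,0.1,1, 0,0,0,0,0,0.08,1, 0,0,0,0,0,0,1, 0,0,0,0,0,0,1]'
python3 - <<'E'
from h import *
togo([.462,-.2205,.0375])
E
```

```text
time: 6.7
tool_pos: [0.463, -0.2219, 0.0104]
eef_rot: [0.202, 0.979, -0.0, 0.0]
wrist_force: [-3.3, 1.4, 15.8]
finger_gap: 0.0
grasp_force: 7.6
t 6.7 tcp [ 0.463  -0.2219  0.0104] toolx deg 156.6 units [ 0.03  0.02 -0.54] F [-3.3  1.4 15.8] gap 0.0002979060834687584
```

```bash
python3 -m pendant '[0,0,0,0,0,-0.3,1, 0,0,0,0,0,-0.8,1, 0,0,0,0,0,-1,1, 0,0,0,0,0,-0.4,1, 0,0,0,0.52,0.87,0,-1, 0,0,0,0.52,0.87,0,-1, 0,0,0,0.52,0.87,0,-1, 0,0,0,0.52,0.87,0,-1, 0,0,0,0.52,0.87,0,-1, 0,0,0,0.52,0.87,0,-1, 0,0,0,0.52,0.87,0,-1, 0,0,0,0.52,0.87,0,-1, 0,0,0,0.52,0.87,0,-1, 0,0,-0.32,0,0,0,-1, 0,0,-0.34,0,0,0,-1, 0,0,-0.34,0,0,0,-1, 0,0,-0.34,0,0,0,-1, 0,0,0,0,0,0,-1, 0,0,0,0,0,0,-1]'
python3 - <<'E'
from h import *
togo([.4015,.233,.0])
s=viewer.snapshot("scene");cv2.imwrite("pics/g1.png",cv2.resize(s["img"][130:250,120:270,::-1],None,fx=5,fy=5,interpolation=2))
I=s["img"].astype(int);P=cloud(s);b=(I[...,2]>110)&(I[...,0]<80)&(np.hypot(P[...,0]-.463,P[...,1]+.222)<.04);print("plunger",np.median(P[b],0).round(4))
E
```

```text
time: 9.07
tool_pos: [0.4026, 0.2304, 0.1335]
eef_rot: [-0.13, 0.992, -0.0, -0.0]
wrist_force: [0.1, -0.1, 0.3]
finger_gap: 1.002
grasp_force: 0.0
t 9.07 tcp [0.4026 0.2304 0.1335] toolx deg -165.1 units [0.01 0.06 2.67] F [ 0.1 -0.1  0.3] gap 1.0015072200158277
plunger [ 0.4613 -0.2239  0.0473]
```

View pics/g1.png

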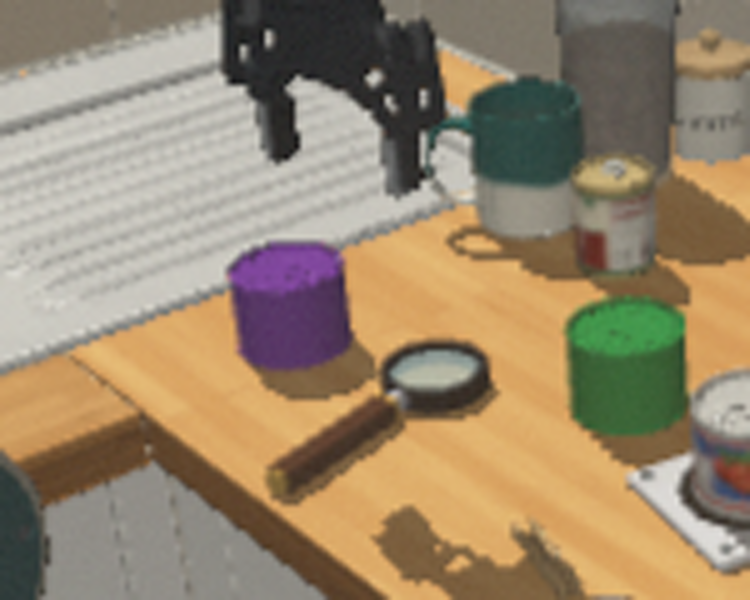

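The view shows the lens centre at crop (436, 375), its handle from (400, 400) to (278, 485), and the open finger tips at (280, 158) and (402, 190). Now I'll compare the tip and lens positions.

```bash
python3 - <<'E'
from h import *
s=viewer.snapshot("scene");P=cloud(s);I=s["img"].astype(int)
f=lambda x,y,z:px2world(s,130+y/5-.4,120+x/5-.4,z)
a=f(436,375,.010);b=f(397,403,.010);c=f(283,483,.010);print("lens",a.round(4),b.round(4),c.round(4))
e=(a-c)[:2];print(np.degrees(np.arctan2(e[1],e[0])),np.degrees(np.arctan2(*(b-c)[1::-1])),a[:2]-.064*e/np.linalg.norm(e),np.linalg.norm(e))
for nm,s2 in(("scene",s),):
    for x,y in((280,158),(402,190)):
        r0,c0=130+y//5,120+x//5
        for r in range(r0-4,r0+1): print(r,[P[r,cc].round(3).tolist() for cc in(c0-2,c0,c0+2)])
E
```

```text
lens [0.4627 0.245  0.01  ] [0.4249 0.2332 0.01  ] [0.3244 0.2033 0.01  ]
16.782183904820748 16.58447843263828 [0.40144472 0.22654709] 0.14443208784804826
157 [[0.384, 0.27, 0.191], [0.391, 0.272, 0.188], [0.4, 0.276, 0.184]]
158 [[0.385, 0.273, 0.187], [0.39, 0.272, 0.185], [0.396, 0.27, 0.184]]
159 [[0.38, 0.265, 0.187], [0.392, 0.274, 0.181], [0.398, 0.274, 0.179]]
160 [[0.381, 0.267, 0.183], [0.391, 0.273, 0.178], [0.397, 0.273, 0.176]]
161 [[0.381, 0.269, 0.18], [0.39, 0.273, 0.175], [0.596, 0.633, -0.007]]
164 [[0.406, 0.181, 0.191], [0.411, 0.179, 0.19], [0.421, 0.183, 0.186]]
165 [[0.407, 0.183, 0.187], [0.409, 0.175, 0.19], [0.417, 0.178, 0.186]]
166 [[0.406, 0.182, 0.185], [0.41, 0.178, 0.185], [0.417, 0.178, 0.183]]
167 [[0.408, 0.186, 0.18], [0.411, 0.18, 0.181], [0.423, 0.188, 0.174]]
168 [[0.408, 0.186, 0.177], [0.413, 0.183, 0.176], [0.617, 0.496, 0.002]]
```

```bash
python3 -m pendant '[0,0,-0.03,0,0,0.4,-1, 0,0,0,0,0,0.8,-1, 0,0,0,0,0,0.8,-1, 0,0,0,0,0,0.6,-1, 0,0,0,0,0,0.4,-1, 0,0,0,0,0,0.12,-1, 0,0,0,0,0,0,-1, 0,0,0,0,0,0,1, 0,0,0,0,0,0,1, 0,0,0,0,0,0,1, 0,0,0,0,0,0,1, 0,0,0,0,0,0,1, 0,0,0,0,0,0,1, 0,0,0,0,0,0,1, 0,0,0,0,0,0,1]'
python3 - <<'E'
from h import *
togo([.4015,.23,-.0235])
E
```

```text
time: 11.05
tool_pos: [0.4034, 0.2308, -0.0216]
eef_rot: [-0.138, 0.99, 0.0, 0.0]
wrist_force: [-1.5, -1.3, 5.6]
finger_gap: 0.184
grasp_force: 60.9
t 11.05 tcp [ 0.4034  0.2308 -0.0216] toolx deg -164.1 units [ 0.04 -0.01  0.04] F [-1.5 -1.3  5.6] gap 0.1842448347956023
```

```bash
python3 -m pendant '[0,0,0,0,0,-0.1,1, 0,0,0,0,0,-0.3,1, 0,0,0,0,0,-0.4,1, 0,0,0,0,0,-0.5,1, 0,0,0,0,0,-0.5,1, 0,0,0,0,0,-0.5,1, 0,0,0,0,0,-0.4,1, 0,0,0,0,0,-0.3,1, 0,0,0,0,0,0,1, 0,0,0,0,0,0,1, 0,0,0,0,0,0,1]'
python3 - <<'E'
from h import *
togo([.4015,.23,.128])
s=viewer.snapshot("scene");cv2.imwrite("pics/g2.png",cv2.resize(s["img"][130:250,120:270,::-1],None,fx=5,fy=5,interpolation=2))
t=viewer.snapshot("top")
for p in(s,t):
  for k in("lens_centre","lens_grip"):
    print(k,[(q["confidence"],q["position"]) for q in viewer.mark_of(k,p)[:2]])
E
```

```text
time: 12.42
tool_pos: [0.4021, 0.2302, 0.1268]
eef_rot: [-0.138, 0.99, -0.0, -0.001]
wrist_force: [1.3, 0.9, -1.1]
finger_gap: 0.187
grasp_force: 60.2
t 12.43 tcp [0.4021 0.2302 0.1268] toolx deg -164.1 units [ 0.01 -0.   -0.02] F [ 1.3  0.9 -1.1] gap 0.1870055231327124
lens_centre [(0.6, [165.0, 203.7])]
lens_grip [(0.64, [167.1, 183.4]), (0.29, [246.5, 228.7])]
lens_centre [(0.59, [230.7, 193.7]), (0.44, [227.4, 200.4])]
lens_grip []
```

View pics/g2.png

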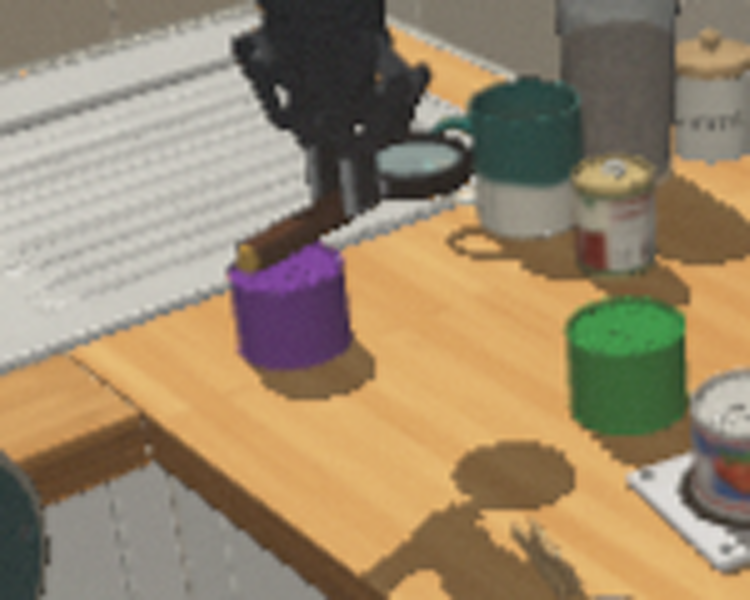

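The lens is held by its handle and roughly level, with its rim at crop (420, 162). Moving it over the tin.

```bash
python3 -m pendant '[0,0,0,0.01,-0.15,0,1, 0,0,0,0.01,-0.4,0,1, 0,0,0,0.01,-0.55,0,1, 0,0,0,0.01,-0.6,0,1, 0,0,0,0.01,-0.6,0,1, 0,0,0,0.01,-0.6,0,1, 0,0,0,0.01,-0.6,0,1, 0,0,0,0,-0.55,0,1, 0,0,0,0,-0.4,0,1, 0,0,0,0,-0.25,0,1, 0,0,0,0,-0.15,0,1, 0,0,0,0,0,0,1, 0,0,0,0,0,0,1, 0,0,0,0,0,0,1]'
python3 - <<'E'
from h import *
togo([.465,-.004,.128])
for n in("scene","top"):
    s=viewer.snapshot(n);cv2.imwrite(f"pics/f_{n}.png",cv2.resize((s["img"][120:240,200:340] if n=="scene" else s["img"][160:270,220:340])[...,::-1],None,fx=5,fy=5,interpolation=2))
    print([(q["confidence"],q["position"]) for q in viewer.mark_of("lens_centre",s)[:2]])
    P=cloud(s);I=s["img"].astype(int)
    m=(np.hypot(P[...,0]-.525,P[...,1]-.013)<.05)&(abs(P[...,2]-.16)<.03)&(P[...,0]>.49);q=P[m];d=I[m].sum(-1)<200
    print(n,m.sum(),q.min(0).round(3),q.max(0).round(3),q.mean(0).round(4),"rim",q[d].mean(0).round(4))
    A=np.c_[q[:,:2],np.ones(len(q))];w,*_=np.linalg.lstsq(A,q[:,2],rcond=None);print("slope",w.round(3), "z at tin",w@[.525,.013,1])
    m=(I[...,0]>130)&(I[...,1]<60)&(I[...,2]<60)&(P[...,2]>.1)&(np.hypot(P[...,0]-.6,P[...,1])<.05);print("ring",np.median(P[m],0).round(4),np.argwhere(m).mean(0))
E
```

```text
time: 14.48
tool_pos: [0.4658, -0.0031, 0.1277]
eef_rot: [-0.139, 0.99, 0.0, -0.0]
wrist_force: [-0.5, 1.2, -0.6]
finger_gap: 0.186
grasp_force: 60.2
t 14.47 tcp [ 0.4658 -0.0031  0.1277] toolx deg -164.1 units [ 0.02 -0.01 -0.01] F [-0.5  1.2 -0.6] gap 0.18557451969274694
[(0.78, [181.2, 268.6])]
scene 198 [ 0.495 -0.023  0.147] [0.56  0.044 0.167] [ 0.5274 -0.002   0.1593] rim [ 0.5241 -0.0079  0.1587]
slope [0.056 0.027 0.13 ] z at tin 0.15955989496058431
ring [ 0.5992 -0.0093  0.1611] [174.30769231 294.69230769]
[]Traceback (most recent call last):
  File "<stdin>", line 8, in <module>
    return umr_minimum(a, axis, None, out, keepdims, initial, where)
ValueError: zero-size array to reduction operation minimum which has no identity
```

View pics/f_scene.png

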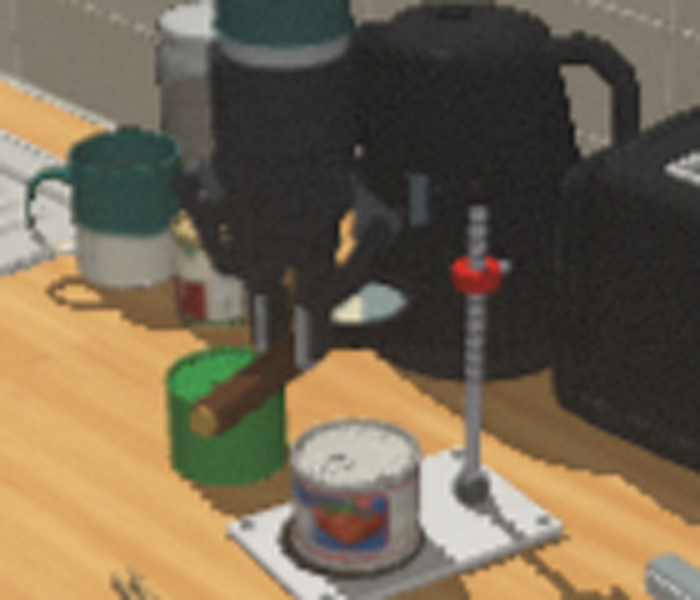

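View pics/f_top.png

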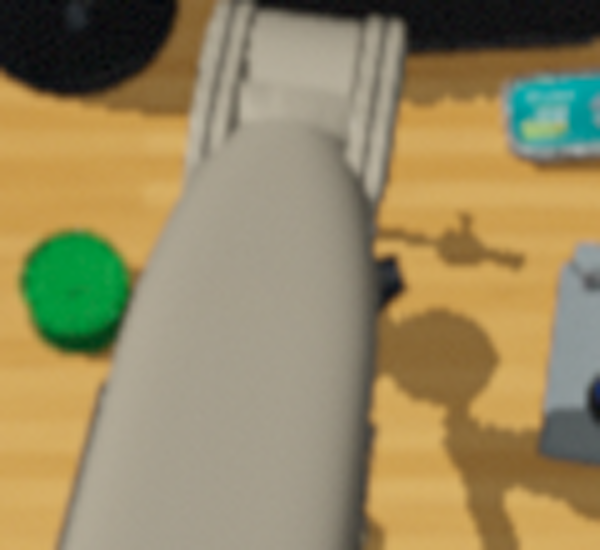

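In the scene view the glass is at crop (370, 303), beside the red ring at (477, 273), and clear above the tin. The top view is blocked by the arm. I'll do a final tilt and centre check.

```bash
python3 - <<'E'
from h import *
s=viewer.snapshot("scene");P=cloud(s);I=s["img"].astype(int)
q=viewer.mark_of("lens_centre",s)[0]["position"];print("net centre",px2world(s,*q,.158).round(4))
q=viewer.mark_of("tin_top",s)
print("tin",[px2world(s,*k["position"],.068).round(4).tolist() for k in q])
m=(abs(P[...,2]-.158)<.03)&(P[...,0]<.455)&(P[...,0]>.35)&(abs(P[...,1]+.015)<.06)&(I[...,0]-I[...,2]>12)
h=P[m];print(m.sum(),h.min(0).round(3),h.max(0).round(3));
for x in np.arange(.37,.46,.015):
    k=h[abs(h[:,0]-x)<.0075]
    if len(k):print(x.round(3),len(k),np.median(k,0).round(4),k[:,2].min().round(4),k[:,2].max().round(4))
m=(np.hypot(P[...,0]-.525,P[...,1]-.013)<.045)&(abs(P[...,2]-.16)<.03)&(P[...,0]>.49)&(I[...,2]>110);g=P[m]
print("glass",len(g),g.mean(0).round(4),g.std(0).round(4));A=np.c_[g[:,:2]-g[:,:2].mean(0),np.ones(len(g))];print(np.linalg.lstsq(A,g[:,2],rcond=None)[0].round(4))
m=(abs(P[...,2]-.068)<.005)&(np.hypot(P[...,0]-.525,P[...,1]-.013)<.05);l=P[m];print("lid",((l.min(0)+l.max(0))/2).round(4))
# expected level lens projected
def proj(X):
    C=(np.array(s["world_to_cam"])@np.c_[X,np.ones(len(X))].T)[:3].T*[1,-1,-1]
    return cv2.projectPoints(C,np.zeros(3),np.zeros(3),np.array(s["intrinsics"]),np.array(s["distortion"],float))[0][:,0]
a=np.linspace(0,2*np.pi,60)
im=s["img"][...,::-1].copy();im=cv2.resize(im,None,fx=6,fy=6,interpolation=2)
for z,r,col in((.149,.035,(0,255,255)),(.165,.035,(0,255,0))):
    p=proj(np.c_[.525+r*np.cos(a),.013+r*np.sin(a),0*a+z]);cv2.polylines(im,[((p+.5)*6).astype(int)],True,col,1)
b=np.array([.525,.013,.165])-np.outer([.064,.147],[np.cos(.278),np.sin(.278),0]);p=proj(b);cv2.polylines(im,[((p+.5)*6).astype(int)],False,(0,255,0),1)
im=cv2.convertScaleAbs(im,alpha=2,beta=20)
cv2.imwrite("pics/ov.png",im[900:1400,1350:1950]);togo([.465,-.004,.128])
E
```

```text
net centre [0.522  0.0089 0.158 ]
tin [[0.4146, 0.3397, 0.068], [0.451, -0.3974, 0.068], [0.5306, 0.1338, 0.068], [0.5149, 0.0162, 0.068]]
180 [ 0.384 -0.035  0.149] [0.455 0.014 0.171]
0.385 35 [ 0.3874 -0.0266  0.1582] 0.1512 0.1658
0.4 35 [ 0.3992 -0.0289  0.1632] 0.1497 0.1658
0.415 38 [ 0.4147 -0.0238  0.1636] 0.1497 0.1669
0.43 32 [ 0.43   -0.0206  0.1637] 0.1495 0.1673
0.445 35 [ 0.4453 -0.0157  0.1627] 0.1509 0.166
0.46 5 [ 0.4546 -0.0135  0.1636] 0.1532 0.171
glass 67 [0.5334 0.0073 0.1597] [0.012  0.0088 0.0012]
[-0.0041 -0.0772  0.1597]
lid [0.5252 0.0116 0.0662]
t 14.82 tcp [ 0.466  -0.0035  0.1278] toolx deg -164.1 units [ 0.02 -0.   -0.  ] F [ 0.5  0.7 -1.4] gap 0.1865023376151464
```

View pics/ov.png

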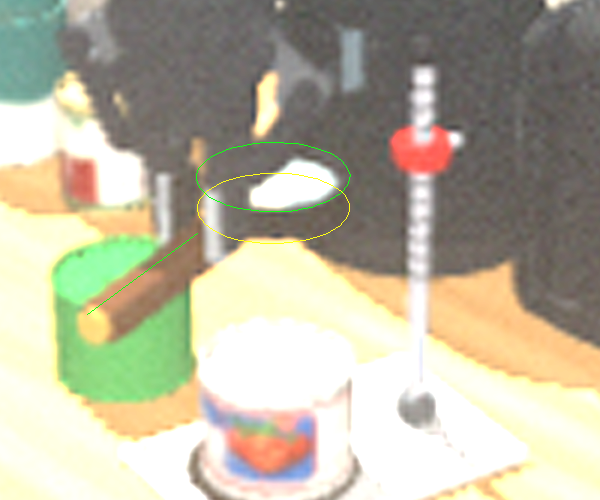

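The overlay of a level lens at (0.525, 0.013, 0.157) fits the rim, with the handle off by at most a few mm. The handle height is constant along its length, and the ring is at about 0.157–0.158 m. Handing in.

```bash
python3 -c "
from plant import arm
print(arm.sign_off())"
```

```text
the job is handed in; nothing more can be done
None
```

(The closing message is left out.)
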